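Load the sleeve leak-test stand and put it under air

ROBOT

A 6-joint arm with a two-finger parallel gripper is mounted at the origin on the work surface. World frame = base frame: x ahead of the robot, y to its left, z up, the work surface at z = 0. Lengths are in m, angles in degrees, forces in N, time in s.
With the tool pointing down it reaches from about 0.35 to 0.875 m from the base axis. Payload 4.2 kg.
Tool frame: the origin (TCP) lies midway between the tips of the shut fingers; the grasp point (between the pads) lies 19 mm behind it; z points along the fingers, y is the line along which they close (so a half turn about z gives the same grasp; the last joint's range is limited). The gripper opens to 87 mm and grips with 3 to 60 N. Pads are 19 mm wide; open, the fingers measure 117 mm over their backs; the gripper's body (75 mm by 190 mm) begins 51 mm behind the grasp point.
Start: joints at [88.327, 22.042, 0.453, 0, -68.411, -14.817], TCP at [0.177, 0.599, 0.2] pointing down, gripper open.
Joint ranges: [-179.83, 179.83], [-69.29, 118.12], [-61.27, 80.66], [-181.25, 117.63], [-171.15, -9.14], [-177.46, 177.46]. Speed limits (degrees/s): [159.86, 159.86, 180, 180, 180, 180].

INTERFACE

Orientations are given as [roll, pitch, yaw] about the fixed x, y, z axes, in that order (R = Rz(yaw) Ry(pitch) Rx(roll)).
In Python, from workcell import env gives the robot as it stands. The module is installed in compiled form; this text tells all that it offers. Calls block until the motion is done:
- env.goto(position, orientation): joint-space move of the TCP to a pose.
- env.move_straight(position, rotation=None, rate=0.15, force_limit=None): straight line of the TCP; rotation=None keeps the orientation; rate is the mean speed in m/s. With force_limit (N) it stops when the force on the tool has changed by that much, and returns True; else False.
- env.set_joints(angles): joint-space move.
- env.gripper_to(opening, grasp_force=None): opening from 0.0 (shut) to 1.0 (fully open); grasp_force is the grip in N (None keeps the last); returns when the fingers have stopped.
- env.dwell(seconds).
- env.inverse_kinematics(position, orientation): joint angles nearest the present ones, or None.
- env.read_state(): the state.
- env.grab_frame(name): name is "side" or "top"; returns a dict with "image" (420x560x3 uint8, blue, green, red), "fx", "fy", "cx", "cy" (pixels), "D" ([k1, k2, p1, p2, k3] as OpenCV has them; the pictures are not rectified), "position" and "orientation" of the camera in the world. Camera axes: x right, y up, looking along -z (the intrinsics and any distortion apply to the point x, -y, -z); pixel columns grow to the right and rows downward; lengths in m; the calibration is good to about 2 mm. A picture is of the moment at which its call begins. There is no depth.
A pose or a line that the arm cannot do raises env.Unreachable and nothing moves.
- env.close_job(): hands the job in; it is judged then, once.
Trained networks look in a picture, given as the dict that the camera call returned (one of the last four; its "shot" number tells which), for a name from the list of things; names that differ only in an ending like _2 or _b are one class to them, and where a whole thing is asked for, a point or a joint stands for the part that bears it (a point fixed in the world has none). Each returns a list of dicts, best first, with "score" (0 to 1); they miss things now and then, are a little off and sometimes report something else, mostly with a low value. They report only what shows in the picture. A call takes as long as a camera call.
- env.search_frame(picture, thing): "xyz" ([x, y, z] in m, in world coordinates, good to about 4 mm: the middle of the surface that is visible of it).
- env.trace(picture, thing): "mask" (420x560 bool, what is visible of it).
The state is a dict: "clock": time; "joint_positions": joint angles; "qvel": joint speeds; "joint_torque": joint torques, N m; "position": TCP position; "tool_rot": TCP orientation; "force": force on the tool from outside, world axes, zero at the start; "wrist_torque": the same for the moment, N m; "opening": opening from 0.0 (shut) to 1.0 (fully open); "finger_force": force on a finger pad.
Only numpy, scipy, OpenCV 4.12 (cv2) and the standard library are available. Lean on these libraries where they do the work, as an engineer would, in place of code of your own. Each camera call takes 0.05 s, during which the arm holds its last target. There are 200 camera calls.

TASK

First shut off the air by turning the valve's T-bar knob fully down, then throw the clamp lever into its near notch to draw the clamp bar back, and stand every spindle sleeve on the bench upright in a pocket of the test stand, flange fully down, one to a pocket. When all are in, throw the lever into the far notch so that the bar holds the flanges, and then open the valve fully, so that its stem is all the way up. Leave the other things on the bench where they are.

Things in the scene. Friction and masses are not known exactly. Their poses are not given: they have to be found in the camera images.
- knob (a joint): Turning angle of the air valve's T-bar knob, rad: 0 = valve shut, stem fully down (a stop); 3.0 = fully open, stem fully up (a stop). Turning it anticlockwise seen from above opens it. The knob rises 8 mm per rad with its stem (24 mm in all); it is self-locking, stays where left, and takes about 0.15 N m to turn.
- knob_grip (a point): Centre of the valve's black T-bar knob, on its vertical turning axis; its frame's x axis lies along the bar. The bar is 70 mm long, 14 mm thick and 26 mm tall (13 mm above and below this point). This point stands 121 mm above the table when shut and 145 mm when fully open.
- valve: Brass air valve on a 100 mm square grey plate, fixed to the table; origin at the centre of the plate's underside. Under the T-bar is only the thin stem (14 mm diameter), down to a brass bonnet (32 mm diameter) whose top is 90 mm above the table.
- lever (a joint): Angle of the clamp lever from upright, rad: -0.42 = rests in the notch nearer the robot (clamp released), +0.42 = rests in the notch farther from the robot (clamp closed; it has a white stripe on the lever box). The stops are at -0.42 and +0.42. It is a weighted throw-over lever: past upright it falls by itself into the notch on that side and stays. Throwing it takes 1 to 3 N at the grip.
- lever_grip (a point): Centre of the dark steel grip at the lever's upper end, 108 mm from the pivot. The grip is 46 mm long along the lever (the point's z axis), 24 mm wide in the swing direction (x axis) and 20 mm thick (y axis, parallel to the pivot's axis). The grey cheeks of the lever box beneath it reach 118 mm above the table.
- lever_pivot (a point): Point on the lever's pivot axis, 50 mm above the table, in the fixed lever box; its y axis is the pivot axis, and its x axis points from the near notch to the far notch (roughly away from the robot). At lever angle q the grip lies at 108 mm x sin q along x and 108 mm x cos q up from here.
- stand: Leak-test stand, an aluminium block 106 x 355 mm, fixed; origin at the centre of its underside, y along the row of pockets. A flat clamp bar (16 mm wide, its top 33 mm above the table) runs along the pockets' far side: with the lever in the far notch it covers the pockets' edges, with the lever in the near notch it is drawn clear.
- sleeve1_mid (a point): A steel spindle sleeve, 70 mm tall, point half-way up its axis; z axis points up along the sleeve. Its foot is a flange 64 mm in diameter and 12 mm thick, above that it is a plain cylinder of 44 mm diameter. 0.45 kg. Starts standing upright on the table. Two to four such sleeves are present.
- sleeve2_mid (a point): Another spindle sleeve, the same as sleeve1; may be absent.
- sleeve3_mid (a point): Another spindle sleeve, the same as sleeve1; may be absent.
- sleeve4_mid (a point): Another spindle sleeve, the same as sleeve1; may be absent.
- pocket1 (a point): Centre of the floor of a round pocket in the leak-test stand, 13 mm above the table. The pocket is 68 mm in diameter and 12 mm deep, so that a sleeve's flange comes flush with the stand's top, 25 mm above the table. The point's y axis runs along the row of four pockets, 85 mm apart; its x axis points across the stand away from the robot.
- pocket2 (a point): Floor centre of another pocket of the same stand, like pocket1.
- pocket3 (a point): Floor centre of another pocket of the same stand, like pocket1.
- pocket4 (a point): Floor centre of another pocket of the same stand, like pocket1.
- race: Bearing race, a flat steel ring 58 mm across and 18 mm high, lying among the sleeves. A bystander, not to be moved. Origin at the centre of its underside.
- tape: Roll of paper tape, 90 mm across, 24 mm high. A bystander, not to be moved. Origin at the centre of its underside.
- tin: Shallow round brass dish, 100 mm across, 20 mm high. A bystander, not to be moved. Origin at the centre of its underside.
- wrench: Wrench lying beyond the stand. A bystander, not to be moved. Origin at the centre of its underside.
- brush: Brush lying beyond the stand. A bystander, not to be moved. Origin at the centre of its underside.
- oil: White oil bottle, 50 mm across, 100 mm tall. A bystander, not to be moved. Origin at the centre of its underside.
- plug: Short steel plug, 44 mm across, 35 mm high. A bystander, not to be moved. Origin at the centre of its underside.

How it is judged (in metres and radians):
On the way, in this order (a step that is already met when the one before it is completed fails the run):
1. air valve fully shut while the lever is still in the far notch (value of joint knob below 0.15 rad and value of joint lever above 0.32 rad), for 0.2 s.
2. lever in the near notch, valve still shut (value of joint lever below -0.32 rad and value of joint knob below 0.15 rad), for 0.2 s.
3. every sleeve stands in a pocket, lever still in the near notch and valve still shut (all of step 2 and angle between each of sleeve1_mid, sleeve2_mid, sleeve3_mid, sleeve4_mid's own z axis and vertical below 0.06 rad and height (world z) of each of sleeve1_mid, sleeve2_mid, sleeve3_mid, sleeve4_mid below 0.052 m and (horizontal distance between sleeve1_mid and pocket1 below 0.005 m or horizontal distance between sleeve1_mid and pocket2 below 0.005 m or horizontal distance between sleeve1_mid and pocket3 below 0.005 m or horizontal distance between sleeve1_mid and pocket4 below 0.005 m) and (horizontal distance between sleeve2_mid and pocket1 below 0.005 m or horizontal distance between sleeve2_mid and pocket2 below 0.005 m or horizontal distance between sleeve2_mid and pocket3 below 0.005 m or horizontal distance between sleeve2_mid and pocket4 below 0.005 m) and (horizontal distance between sleeve3_mid and pocket1 below 0.005 m or horizontal distance between sleeve3_mid and pocket2 below 0.005 m or horizontal distance between sleeve3_mid and pocket3 below 0.005 m or horizontal distance between sleeve3_mid and pocket4 below 0.005 m) and (horizontal distance between sleeve4_mid and pocket1 below 0.005 m or horizontal distance between sleeve4_mid and pocket2 below 0.005 m or horizontal distance between sleeve4_mid and pocket3 below 0.005 m or horizontal distance between sleeve4_mid and pocket4 below 0.005 m)), for 0.2 s.
4. lever in the far notch with every sleeve in its pocket and the valve still shut (all of step 1 and angle between each of sleeve1_mid, sleeve2_mid, sleeve3_mid, sleeve4_mid's own z axis and vertical below 0.06 rad and height (world z) of each of sleeve1_mid, sleeve2_mid, sleeve3_mid, sleeve4_mid below 0.052 m and (horizontal distance between sleeve1_mid and pocket1 below 0.005 m or horizontal distance between sleeve1_mid and pocket2 below 0.005 m or horizontal distance between sleeve1_mid and pocket3 below 0.005 m or horizontal distance between sleeve1_mid and pocket4 below 0.005 m) and (horizontal distance between sleeve2_mid and pocket1 below 0.005 m or horizontal distance between sleeve2_mid and pocket2 below 0.005 m or horizontal distance between sleeve2_mid and pocket3 below 0.005 m or horizontal distance between sleeve2_mid and pocket4 below 0.005 m) and (horizontal distance between sleeve3_mid and pocket1 below 0.005 m or horizontal distance between sleeve3_mid and pocket2 below 0.005 m or horizontal distance between sleeve3_mid and pocket3 below 0.005 m or horizontal distance between sleeve3_mid and pocket4 below 0.005 m) and (horizontal distance between sleeve4_mid and pocket1 below 0.005 m or horizontal distance between sleeve4_mid and pocket2 below 0.005 m or horizontal distance between sleeve4_mid and pocket3 below 0.005 m or horizontal distance between sleeve4_mid and pocket4 below 0.005 m)), for 0.2 s.
5. air valve fully open, lever in the far notch (value of joint lever above 0.32 rad and value of joint knob above 2.8 rad), for 0.2 s.
At the end, for the whole second after the job is handed in: Knob at 2.8 rad or more (stop at 3.0); lever in the far notch, at 0.32 rad or more (stop at 0.42); every sleeve present upright within 0.06 rad, on the axis of a pocket within 5 mm and down on its floor within 4 mm, at rest (all of step 5 and angle between each of sleeve1_mid, sleeve2_mid, sleeve3_mid, sleeve4_mid's own z axis and vertical below 0.06 rad and height (world z) of each of sleeve1_mid, sleeve2_mid, sleeve3_mid, sleeve4_mid below 0.052 m and (horizontal distance between sleeve1_mid and pocket1 below 0.005 m or horizontal distance between sleeve1_mid and pocket2 below 0.005 m or horizontal distance between sleeve1_mid and pocket3 below 0.005 m or horizontal distance between sleeve1_mid and pocket4 below 0.005 m) and (horizontal distance between sleeve2_mid and pocket1 below 0.005 m or horizontal distance between sleeve2_mid and pocket2 below 0.005 m or horizontal distance between sleeve2_mid and pocket3 below 0.005 m or horizontal distance between sleeve2_mid and pocket4 below 0.005 m) and (horizontal distance between sleeve3_mid and pocket1 below 0.005 m or horizontal distance between sleeve3_mid and pocket2 below 0.005 m or horizontal distance between sleeve3_mid and pocket3 below 0.005 m or horizontal distance between sleeve3_mid and pocket4 below 0.005 m) and (horizontal distance between sleeve4_mid and pocket1 below 0.005 m or horizontal distance between sleeve4_mid and pocket2 below 0.005 m or horizontal distance between sleeve4_mid and pocket3 below 0.005 m or horizontal distance between sleeve4_mid and pocket4 below 0.005 m) and linear speed of each of sleeve1, sleeve2, sleeve3, sleeve4 below 0.02 m/s); the robot touches nothing.
It fails at once if a bystander (race, tape, dish, wrench, brush, bottle or plug) is moved more than 40 mm (distance of any of race, tape, tin, wrench, brush, oil, plug from where it was at the start of the episode above 0.04 m).
Of sleeve1, sleeve2, sleeve3, sleeve4 only 2 to 4 are there at a start; the rules pass over those that are not, and their reading is None.
At some moment in a run one of sleeve1, sleeve2, sleeve3, sleeve4 may be knocked a few centimetres aside while the robot is not near it.
Once in a run the grip may slacken for a moment while it holds something.
It also fails if it takes over 210 s, if anything falls off the work surface, if the arm or the gripper's body presses on something with over 40 N, if the wrist force passes 120 N, or if a joint passes its speed limit or range.

## Working session

There is one attempt and no reset: what is moved stays moved. The work goes in short steps, each a Python script; the robot and the scene stay as the last script left them, time stands still between calls to the robot, and variables do not carry over. Pictures are saved under pics/ and viewed, at most 14 in all, crops included, and the job is handed in when it is done.

```bash
mkdir -p pics; ls
cat > h.py <<'E'
from workcell import env
import numpy as np, cv2
from scipy.spatial.transform import Rotation as R
def shot(name,fn=None):
    p=env.grab_frame(name)
    if fn: cv2.imwrite('pics/'+fn,p['image'])
    return p
def camR(p):
    o=np.array(p['orientation'],float)
    return o if o.shape==(3,3) else R.from_euler('xyz',o,degrees=True).as_matrix()
def project(p,X):
    X=np.atleast_2d(np.array(X,float)); c=(X-np.array(p['position']))@camR(p)
    c=c*[1,-1,-1]
    K=np.array([[p['fx'],0,p['cx']],[0,p['fy'],p['cy']],[0,0,1.]])
    return cv2.projectPoints(c,np.zeros(3),np.zeros(3),K,np.array(p['D'],float))[0][:,0]
def ray(p,uv):
    K=np.array([[p['fx'],0,p['cx']],[0,p['fy'],p['cy']],[0,0,1.]])
    n=cv2.undistortPoints(np.array(uv,float).reshape(-1,1,2),K,np.array(p['D'],float))[:,0]
    d=np.c_[n[:,0],-n[:,1],-np.ones(len(n))]@camR(p).T
    return np.array(p['position']),d
def onz(p,uv,z):
    o,d=ray(p,uv); return o+d*((z-o[2])/d[:,2])[:,None]
E
python3 - <<'E'
from h import *
np.set_printoptions(precision=4,suppress=True)
print(env.read_state())
for n in('side','top'):
    p=shot(n,n+'1.png'); print(n,p['position'],p['orientation'],p['fx'],p['cx'],p['D'])
    for t in['knob_grip','valve','lever_grip','stand','sleeve1_mid','race','tape','tin','oil','plug','wrench','brush','pocket1']:
        try: print(t,[(np.round(d['xyz'],3).tolist(),round(d['score'],2)) for d in env.search_frame(p,t)])
        except Exception as e: print(t,e)
E
```

```text
pics
{'clock': 0.0, 'joint_positions': array([ 88.3287,  22.09  ,   0.3798,  -0.0319, -68.4124, -14.817 ]), 'qvel': array([ 0.0102, -0.0205, -0.0363,  0.0172,  0.0717,  0.0158]), 'joint_torque': array([ -0.0001, -39.0667,  18.7405,   4.2201,   0.011 ,  -0.0002]), 'position': array([0.1772, 0.5987, 0.1992]), 'tool_rot': array([179.8739,  -0.0027, -16.5001]), 'force': array([-0.9169, -0.2713,  0.0782]), 'wrist_torque': array([-0.0075,  0.0097, -0.0199]), 'finger_force': 0.0, 'opening': 1.00084276169399}
side [0.5654 0.7398 0.7224] [  50.3744    0.7784 -178.1925] 406.3785369877181 279.7770973550802 [-0.124  0.     0.     0.     0.   ]
knob_grip [([0.48, -0.357, 0.146], 0.39)]
valve [([0.479, -0.356, 0.036], 0.78)]
lever_grip [([0.487, 0.389, 0.155], 0.96), ([0.434, -0.182, 0.05], 0.68)]
stand [([0.586, 0.048, 0.023], 0.87), ([0.491, 0.392, 0.156], 0.45)]
sleeve1_mid [([0.44, 0.01, 0.038], 0.82)]
race [([0.444, 0.217, 0.016], 0.67), ([0.594, -0.376, 0.048], 0.55)]
tape [([0.692, 0.311, 0.026], 0.88), ([0.437, -0.183, 0.048], 0.17)]
tin [([0.718, -0.328, 0.013], 0.65)]
oil [([0.596, -0.37
[... 451 characters left out ...]
[0.489, 0.379, 0.151], 0.7), ([0.482, -0.371, 0.033], 0.67), ([0.588, 0.005, 0.025], 0.47)]
lever_grip [([0.489, 0.38, 0.156], 0.55)]
stand [([0.586, 0.0, 0.024], 0.84), ([0.46, 0.109, 0.071], 0.54)]
sleeve1_mid [([0.443, -0.004, 0.072], 0.95)]
race [([0.446, 0.207, 0.015], 0.48)]
tape [([0.7, 0.306, 0.024], 0.91), ([0.43, -0.191, 0.064], 0.25)]
tin [([0.723, -0.322, 0.012], 0.81)]
oil [([0.589, -0.381, 0.068], 0.66), ([0.591, 0.004, 0.028], 0.41)]
plug [([0.61, 0.372, 0.034], 0.75), ([0.702, 0.303, 0.023], 0.74)]
wrench [([0.763, 0.12, 0.003], 0.93), ([0.742, -0.143, 0.018], 0.73)]
brush []
pocket1 [([0.589, 0.009, 0.02], 0.65), ([0.479, -0.376, 0.154], 0.48), ([0.464, 0.105, 0.075], 0.28)]
```

View pics/top1.png

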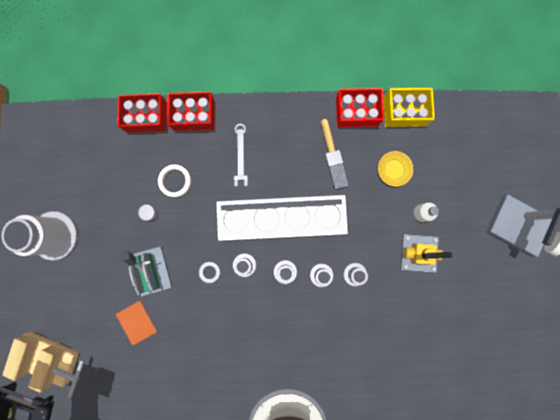

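View pics/side1.png

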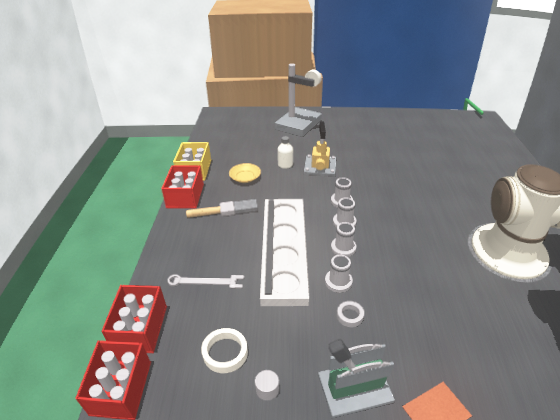

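The top view shows four sleeves at (244,265), (286,271), (321,275) and (356,274). The race is at (209,271), the stand spans 217–347 × 197–240, the valve is at (422,253) with its T-bar at (438,254), and the lever is at (140,270). The side view agrees with this. I'll zoom in on these.

Run:
```python
import cv2,numpy as np
t=cv2.imread('pics/top1.png');s=cv2.imread('pics/side1.png')
z=lambda i,x,y,w,h,k:cv2.resize(i[y:y+h,x:x+w],None,fx=k,fy=k,interpolation=cv2.INTER_CUBIC)
cv2.imwrite('pics/row.png',z(t,205,190,175,105,4.5))
a=np.hstack([z(t,395,225,65,50,6),z(t,115,240,65,50,6)]);b=np.hstack([z(s,295,115,65,50,6),z(s,310,330,97,75,4)[:300,:390]])
cv2.imwrite('pics/kl.png',np.vstack([a,b]))
```

```text
Traceback (most recent call last):
ValueError: all the input array dimensions except for the concatenation axis must match exactly, but along dimension 1, the array at index 0 has size 780 and the array at index 1 has size 778
```

View pics/row.png

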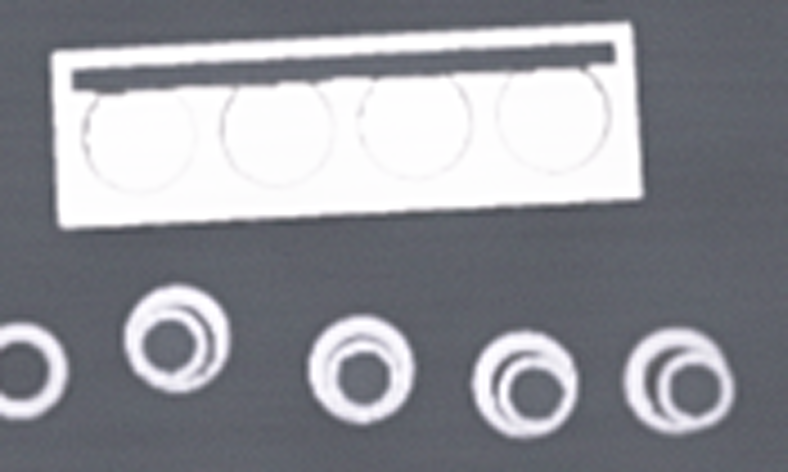

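The row crop shows four sleeves with hollow tops and flanges at crop (178,338), (361,370), (525,384) and (679,380). The four pockets have the dark clamp bar over their far edges. Next I'll measure by contours and view the knob and lever.

Run:
```python
from h import *
np.set_printoptions(precision=4,suppress=True)
t=cv2.imread('pics/top1.png');s=cv2.imread('pics/side1.png')
z=lambda i,x,y,w,h,k:cv2.resize(i[y:y+h,x:x+w],(390,300),interpolation=cv2.INTER_CUBIC)
a=np.hstack([z(t,395,225,65,50,6),z(t,115,240,65,50,6)]);b=np.hstack([z(s,295,115,65,50,6),z(s,310,330,97,75,4)])
cv2.imwrite('pics/kl.png',np.vstack([a,b]))
p=shot('top'); g=cv2.cvtColor(p['image'],6)
_,bw=cv2.threshold(g,150,255,0); bw[:,:205]*=(np.arange(420)>180)[:,None].astype(np.uint8)
cs,_=cv2.findContours(bw,cv2.RETR_EXTERNAL,cv2.CHAIN_APPROX_NONE)
for c in cs:
    if cv2.contourArea(c)<150: continue
    (u,v),r=cv2.minEnclosingCircle(c)
    if not(190<u<375 and 185<v<300): continue
    if r>40:
        w=onz(p,c[:,0].astype(float),.025)[:,:2]
        q=cv2.minAreaRect(w.astype(np.float32)); print('stand',q)
    else:
        w=onz(p,c[:,0].astype(float),.012)[:,:2]
        m=cv2.minEnclosingCircle(w.astype(np.float32)); print('circ',(u,v),r,m, cv2.fitEllipse(w.astype(np.float32)))
# hole
cs,hh=cv2.findContours(bw,cv2.RETR_CCOMP,cv2.CHAIN_APPROX_NONE)
for c,h in zip(cs,hh[0]):
    if h[3]>=0 and cv2.contourArea(c)>30:
        M=c[:,0].mean(0)
        if 190<M[0]<375 and 250<M[1]<300: print('hole',M,onz(p,M,.07),len(c))
```

```text
circ (355.5, 274.5) 12.349188804626465 ((0.4234652519226074, -0.19687718152999878), 0.034468501806259155) ((0.42437613010406494, -0.19644570350646973), (0.062040917575359344, 0.06647228449583054), 153.10963439941406)
circ (321.3157958984375, 274.8947448730469) 11.914506912231445 ((0.424801230430603, -0.10170852392911911), 0.03302105888724327) ((0.42483845353126526, -0.10123217850923538), (0.06204214692115784, 0.06341901421546936), 107.0729751586914)
circ (208.71697998046875, 271.8773498535156) 10.76607894897461 ((0.4394375681877136, 0.2105703353881836), 0.030016835778951645) ((0.4394095540046692, 0.21029996871948242), (0.05637042969465256, 0.057634491473436356), 45.890098571777344)
circ (284.9397888183594, 271.4842834472656) 11.88511848449707 ((0.436614990234375, -0.0011315600713714957), 0.03293181583285332) ((0.4365205764770508, -0.0009998242603614926), (0.06284252554178238, 0.06391213834285736), 85.42648315429688)
circ (244.07455444335938, 264.75439453125) 11.911150932312012 ((0.4575193524360657, 0.11198310554027557), 0.03300910070538521) ((0.45758381485939026, 0.11190821975469589), (0.06275859475135803, 0.06400643289089203), 80.88636779785156)
stand ((0.5862951278686523, 0.0054128170013427734), (0.11017539352178574, 0.36006250977516174), 1.6297423839569092)
hole [358.8571 276.1714] [[ 0.4244 -0.1949  0.07  ]] 35
hole [351.1111 273.25  ] [[ 0.4327 -0.1746  0.07  ]] 36
hole [323.5294 277.    ] [[ 0.4247 -0.1015  0.07  ]] 34
hole [317.3077 271.4615] [[ 0.4396 -0.0855  0.07  ]] 26
hole [209.1282 271.8462] [[0.4444 0.1999 0.07  ]] 39
hole [285.1176 273.5588] [[ 0.4361 -0.0006  0.07  ]] 34
hole [242.0588 266.4118] [[0.4571 0.1124 0.07  ]] 34
```

View pics/kl.png

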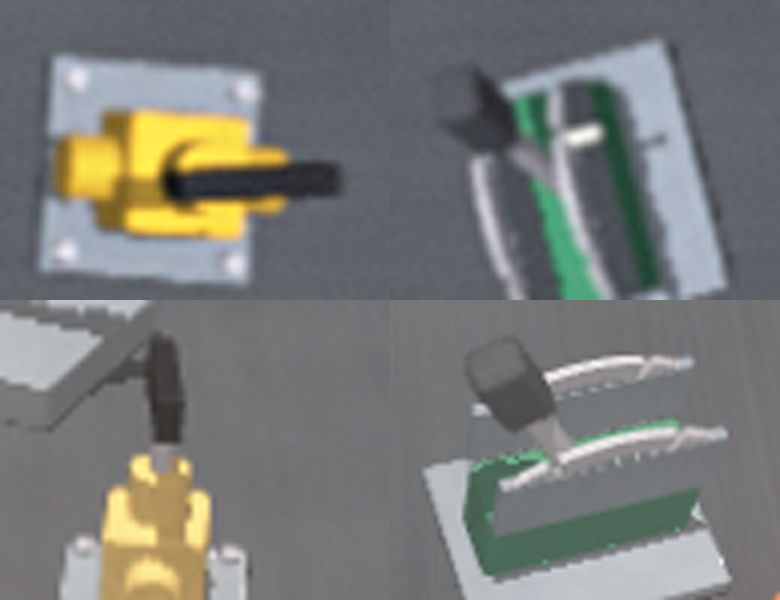

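The knob crop shows the T-bar running nearly along world y, spanning about crop x 165–340 at y 181. The lever is in the far notch, with its grip at crop (475,110) near the white stripe, and the box is yawed about 13°. Next I'll triangulate the knob and lever from masks and check IK for the turn.

```bash
cat >> h.py <<'E'
def tri(ps,uvs):
    A=np.zeros((3,3));b=np.zeros(3)
    for p,uv in zip(ps,uvs):
        o,d=ray(p,uv); d=d[0]/np.linalg.norm(d[0]); M=np.eye(3)-np.outer(d,d); A+=M;b+=M@o
    return np.linalg.solve(A,b)
E
python3 - <<'E'
from h import *
np.set_printoptions(precision=4,suppress=True)
P=[shot('top'),shot('side')]
for n in('knob_grip','lever_grip'):
    c=[]
    for p in P:
        for m in env.trace(p,n)[:2]:
            k=m['mask'].astype(np.uint8); q=np.argwhere(k)[:,::-1]
            print(n,round(m['score'],2),q.mean(0),q.min(0),q.max(0),cv2.minAreaRect(q.astype(np.float32)))
        # dark pixels within small window around expected
        g=p['image'].max(2); top=p is P[0]
        x,y,w,h={('knob_grip',1):(418,244,38,20),('knob_grip',0):(316,118,14,21),('lever_grip',1):(120,246,20,20),('lever_grip',0):(326,338,24,24)}[n,top]
        d=(g[y:y+h,x:x+w]<60).astype(np.uint8); q=np.argwhere(d)[:,::-1]+[x,y]
        print('dark',len(q),q.mean(0),q.min(0),q.max(0),cv2.minAreaRect(q.astype(np.float32))); c.append(q.mean(0))
    print('tri',tri(P,c))
for s in(90,60,30,0,-30,-60,-90,-120,-150,-180):
    j=env.inverse_kinematics([.48,-.372,.13],[180,0,s]); print(s,None if j is None else np.round(j,0))
E
```

```text
knob_grip 0.76 [436.486  254.8492] [422 252] [451 258] ((436.5, 255.0), (6.0, 29.0), 90.0)
knob_grip 0.74 [281.3707 217.5893] [217 196] [346 239] ((281.38031005859375, 217.10598754882812), (39.400779724121094, 128.98886108398438), 87.1375961303711)
dark 105 [437.2857 255.0952] [422 252] [450 257] ((436.1069641113281, 255.28280639648438), (4.733592510223389, 28.069374084472656), 85.2363510131836)
knob_grip 0.42 [321.8958 129.4271] [319 121] [325 138] ((321.9308166503906, 129.4461669921875), (17.240825653076172, 5.705597877502441), 82.87498474121094)
knob_grip 0.25 [224.3205 350.5321] [202 328] [247 372] ((224.5, 350.0), (44.0, 45.0), 90.0)
dark 30 [321.8667 133.5333] [320 127] [324 137] ((322.0, 132.0), (10.0, 4.0), 90.0)
tri [ 0.4775 -0.3901  0.116 ]
lever_grip 0.53 [131.6386 260.0842] [123 251] [142 270] ((132.5, 261.0), (24.748737335205078, 10.60660171508789), 45.0)
dark 27 [132.1111 257.4444] [130 253] [135 262] ((132.00001525878906, 257.5000305175781), (9.192387580871582, 3.535533905029297), 45.0)
lever_grip 0.64 [340.9566 352.8651] [329 339] [354 370] ((342.50006103515625, 355.0), (34.20000076293945, 16.399999618530273), 53.13010025024414)
lever_grip 0.41 [340.7048 190.9817] [330 177] [351 206] ((340.5, 191.5), (29.0, 21.0), 90.0)<stdin>:14: RuntimeWarning: Mean of empty slice.
  ret = um.true_divide(
Traceback (most recent call last):
ValueError: zero-size array to reduction operation minimum which has no identity
```

```bash
cat > fit.py <<'E'
from h import *
from scipy.optimize import minimize
np.set_printoptions(precision=4,suppress=True)
def fit(P,ms,dims,axis,x0,S=8):
    """box dims, pose by params -> IoU against masks; axis(params)->(centre,R)"""
    big=[];off=[]
    for m in ms:
        q=np.argwhere(m); a=q.min(0)-8; b=q.max(0)+9; off.append(a[::-1])
        big.append(cv2.resize(m[a[0]:b[0],a[1]:b[1]].astype(np.uint8),None,fx=S,fy=S,interpolation=cv2.INTER_NEAREST))
    C=np.array([[i,j,k] for i in(-.5,.5) for j in(-.5,.5) for k in(-.5,.5)])*dims
    def cost(t):
        c,Rm=axis(t); s=0
        for p,b,o in zip(P,big,off):
            uv=(project(p,c+C@Rm.T)-o+.5)*S; im=np.zeros_like(b)
            cv2.fillConvexPoly(im,cv2.convexHull(uv.astype(np.int32)),1)
            s-=(im&b).sum()/max(1,(im|b).sum())
        return s
    d=np.array([.006,.006,.006,.15][:len(x0)])
    sim=np.vstack([x0]+[np.array(x0)+d*e for e in np.eye(len(x0))])
    r=minimize(cost,x0,method='Nelder-Mead',options=dict(initial_simplex=sim,maxiter=500,xatol=1e-5,fatol=1e-5))
    return r.x,r.fun
def knob(P,ms,x0): return fit(P,ms,[.07,.014,.026],lambda t:(t[:3],R.from_euler('z',t[3]).as_matrix()),x0)
E
python3 - <<'E'
from fit import *
P=[shot('top'),shot('side')]
ms=[env.trace(p,'knob_grip')[0]['mask'] for p in P]; c=[np.argwhere(m)[:,::-1].mean(0) for m in ms]; print(c)
t=tri(P,c); print('knob tri',t)
for y in(1.4,1.55,1.7): print(knob(P,ms,[*t,y]))
print('top only',knob(P[:1],ms[:1],[*t,1.55]))
ms=[env.trace(p,'lever_grip')[0]['mask'] for p in P]; c=[np.argwhere(m)[:,::-1].mean(0) for m in ms]; t=tri(P,c); print('lever',c,t)
print(fit(P,ms,[.024,.02,.046],lambda t:(t[:3],(R.from_euler('z',t[3])*R.from_euler('y',.42)).as_matrix()),[*t,.23]))
for s in(90,60,30,0,-30,-60,-90,-120,-150,-180):
    j=env.inverse_kinematics([.48,-.372,.13],[180,0,s]); print(s,None if j is None else np.round(j,0))
E
```

```text
Traceback (most recent call last):
IndexError: list index out of range
```

```bash
cat >> fit.py <<'E'
def masks(n,near,views=('top','side')):
    """fresh frames until net finds n near the expected position"""
    P=[];M=[]
    for v in views:
        for _ in range(5):
            p=shot(v); ok=[r['mask'] for r in env.trace(p,n) if np.linalg.norm(np.argwhere(r['mask'])[:,::-1].mean(0)-project(p,near)[0])<25]
            if ok: P.append(p);M.append(ok[0]);break
        else: print('not seen',n,v)
    return P,M
E
python3 - <<'E'
from fit import *
P,ms=masks('knob_grip',[.48,-.37,.14]); c=[np.argwhere(m)[:,::-1].mean(0) for m in ms]; print(c)
t=tri(P,c); print('knob tri',t)
for y in(1.4,1.55,1.7): print(knob(P,ms,[*t,y]))
P,ms=masks('lever_grip',[.488,.385,.15]); c=[np.argwhere(m)[:,::-1].mean(0) for m in ms]; t=tri(P,c); print('lever',c,t)
print(fit(P,ms,[.024,.02,.046],lambda t:(t[:3],(R.from_euler('z',t[3])*R.from_euler('y',.42)).as_matrix()),[*t,.23]))
for s in(90,60,30,0,-30,-60,-90,-120,-150,-180):
    j=env.inverse_kinematics([.48,-.372,.13],[180,0,s]); print(s,None if j is None else np.round(j,0))
print(env.read_state()['clock'])
E
```

```text
[array([436.2067, 254.8939]), array([321.9855, 129.6087])]
knob tri [ 0.4788 -0.3801  0.1349]
(array([ 0.4787, -0.3824,  0.1304,  1.5523]), np.float64(-1.558246007600356))
(array([ 0.479 , -0.3805,  0.1356,  1.5446]), np.float64(-1.5430185566077088))
(array([ 0.4785, -0.3792,  0.1348,  1.5633]), np.float64(-1.5370296541015707))
lever [array([130.4792, 259.5521]), array([341.1071, 353.3554])] [0.4848 0.3855 0.1417]
(array([0.4875, 0.3863, 0.146 , 0.2838]), np.float64(-1.47717920972572))
90 [ -23.   24.   -8.   -0.  -59. -157.]
60 [-23.  24.  -8.   0. -59. 173.]
30 [-23.  24.  -8.   0. -59. 143.]
0 [-23.  24.  -8.   0. -59. 113.]
-30 [-23.  24.  -8.   0. -59.  83.]
-60 [-23.  24.  -8.   0. -59.  53.]
-90 [-23.  24.  -8.   0. -59.  23.]
-120 [-23.  24.  -8.   0. -59.  -7.]
-150 [-23.  24.  -8.   0. -59. -37.]
-180 [-23.  24.  -8.   0. -59. -67.]
2.45
```

```bash
cat > knob.py <<'E'
from fit import *
def st(): 
    s=env.read_state(); return s
def turn(x,y,yaw0,z0,q0_dir,maxang,step=15,lim=0.6):
    """rotate held knob; q0_dir -1 shut, +1 open; stop at torque rise"""
    b=st()['wrist_torque'][2]; a=0
    while a<maxang:
        a+=step; z=z0+q0_dir*.008*np.radians(a)
        env.move_straight([x,y,z],[180,0,yaw0+q0_dir*a],rate=.02)
        s=st(); dt=s['wrist_torque'][2]-b
        print(a,round(dt,3),np.round(s['force'],1),round(s['opening'],3),np.round(s['joint_positions'][5],0))
        if abs(dt)>lim: break
    return a
E
python3 - <<'E'
from knob import *
p=shot('top'); print('plate',onz(p,[420.1,253.5],.008))
env.move_straight([.177,.599,.30])
env.goto([.479,-.380,.25],[180,0,-91]); 
env.gripper_to(.5); env.move_straight([.479,-.380,.118],rate=.15,force_limit=10); print(st()['position'],st()['clock'])
env.gripper_to(0,40); s=st(); print(s['opening'],s['finger_force'],s['force'],s['wrist_torque'],s['position'])
shot('side','kgrip.png')
E
```

```text
plate [[ 0.4765 -0.3825  0.008 ]]
[ 0.4797 -0.3804  0.1191] 8.9
0.15182213893118127 39.871246218681335 [ 1.7634  0.3171 -0.0955] [ 0.1526 -0.7164  0.1   ] [ 0.4798 -0.3801  0.1182]
```

Run:
```python
from knob import *
a=turn(.4785,-.381,-91,.118,-1,165); print(a,st()['clock'])
shot('side','kshut.png')
```

```text
15 -0.115 [ 4.4  2.3 -0.6] 0.154 7.0
30 -0.141 [ 5.4  2.6 -1.1] 0.154 -8.0
45 -0.138 [ 6.8  2.1 -2.3] 0.149 -23.0
60 -0.107 [ 6.2  0.8 -2.8] 0.152 -38.0
75 -0.156 [ 6.1 -0.3 -2.2] 0.154 -53.0
90 -0.127 [ 6.8 -1.  -3.4] 0.152 -68.0
105 0.466 [ 3.3 -1.   3.5] 0.17 -82.0
120 1.475 [-0.8  1.7 10.6] 0.211 -97.0
120 12.85
```

Run:
```python
from knob import *
z=st()['position'][2]
env.move_straight([.4785,-.381,z],[180,0,-91-100],rate=.02); s=st(); print(s['wrist_torque'],s['opening'],s['position'])
env.gripper_to(.6); env.move_straight([.4785,-.381,.26]); 
env.goto([.42,-.05,.3],[180,0,-91]); env.goto([.45,.2,.3],[180,0,13-90])
P,ms=masks('knob_grip',[.479,-.381,.121]); c=[np.argwhere(m)[:,::-1].mean(0) for m in ms]
t=tri(P,c); print(t); print(knob(P,ms,[*t,-.17]) if len(ms)>1 else '')
for s in(13,103,-77,-167): print(s,env.inverse_kinematics([.53,.39,.15],[180,0,s]))
print(st()['clock'])
```

```text
[-0.7531  0.3005  0.2391] 0.15799218064904083 [ 0.4776 -0.3814  0.1045]
not seen knob_grip side
[ 0.5255 -0.0468  1.    ]

13 [ 50.4021  27.2633   1.4025   0.     -64.1392  52.5979]
103 [ 50.4021  27.2633   1.4025   0.     -64.1392 142.5979]
-77 [ 50.4021  27.2633   1.4025   0.     -64.1392 -37.4021]
-167 [  50.4021   27.2633    1.4025   -0.      -64.1392 -127.4021]
18.375
```

```bash
cat > lever.py <<'E'
from knob import *
YAW=13.5; U=np.array([np.cos(np.radians(YAW)),np.sin(np.radians(YAW))]); PIV=np.array([.4446,.3761])
def at(d,z): return [*(PIV+U*d),z]
def throw(sgn,tooly):
    """push from side -sgn towards +sgn"""
    env.gripper_to(0,20)
    env.goto(at(-sgn*.10,.26),[180,0,tooly]); env.move_straight(at(-sgn*.10,.146),force_limit=8)
    hit=env.move_straight(at(sgn*.012,.146),rate=.06,force_limit=15); print('hit',hit,st()['position'],st()['force'])
    env.move_straight(at(sgn*-.03,.146)); env.move_straight(at(-sgn*.03,.26))
E
python3 - <<'E'
from lever import *
throw(-1,YAW)
env.goto([.30,.30,.4],[180,0,-77]); env.dwell(.3)
p=shot('top'); q=shot('side')
z=lambda i,x,y,w,h:cv2.resize(i['image'][y:y+h,x:x+w],(390,300),interpolation=cv2.INTER_CUBIC)
cv2.imwrite('pics/chk.png',np.vstack([np.hstack([z(p,395,225,65,50),z(p,115,240,65,50)]),np.hstack([z(q,295,115,65,50),z(p,200,185,170,105)])]))
print(st()['clock'])
E
```

```text
hit True [0.4987 0.3891 0.1511] [ 1.0418 -0.0501  1.8627]
25.85
```

View pics/chk.png

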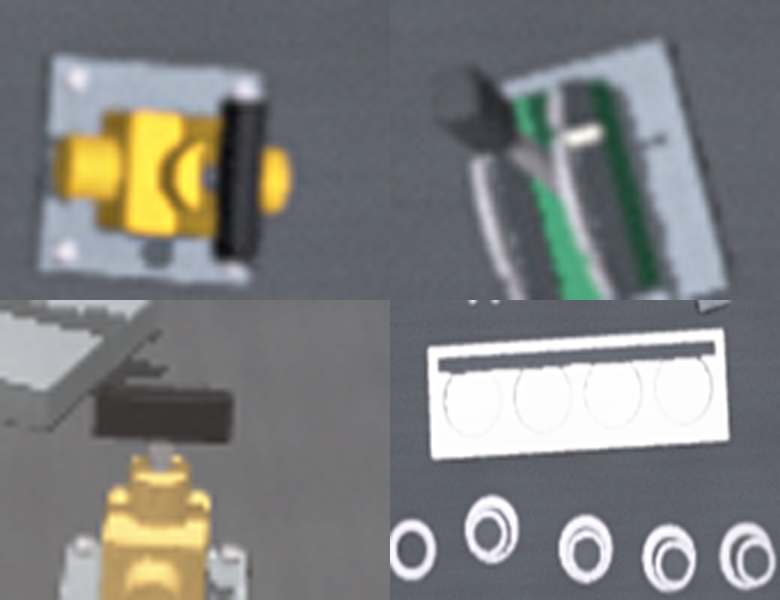

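The valve is shut (bar nearly along x), but the lever is still in the far notch because the push stopped early. I'll push again with a higher limit and no limit on the descent.

```bash
sed -i 's/env.move_straight(at(-sgn\*.10,.146),force_limit=8)/env.move_straight(at(-sgn*.10,.143)); env.dwell(.2); print(st()["force"],st()["position"])/; s/rate=.06,force_limit=15/rate=.05,force_limit=30/; s/sgn\*.012,.146/sgn*.012,.143/' lever.py
python3 - <<'E'
from lever import *
throw(-1,YAW)
env.goto([.30,.30,.4],[180,0,-77]); env.dwell(.3)
p=shot('top'); q=shot('side')
z=lambda i,x,y,w,h:cv2.resize(i['image'][y:y+h,x:x+w],(390,300),interpolation=cv2.INTER_CUBIC)
cv2.imwrite('pics/chk2.png',np.hstack([z(p,115,240,65,50),z(p,200,185,170,105)]))
print(st()['clock'])
E
```

```text
[ 0.162  -0.2923 -0.5813] [0.5422 0.3999 0.1442]
hit False [0.4331 0.3733 0.143 ] [-0.7306  0.3706  0.744 ]
34.5583
```

View pics/chk2.png

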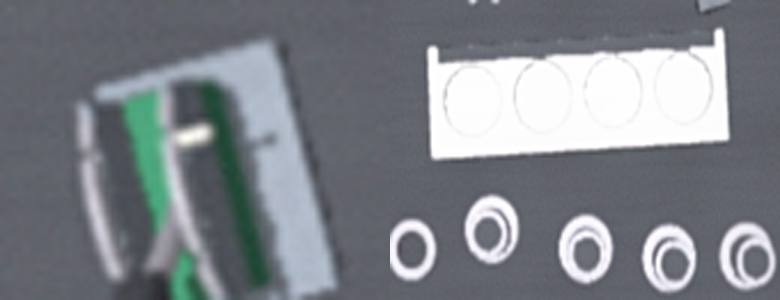

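Lever is now in the near notch, the bar is drawn back and all four pockets are clear. Next I'll fit the pocket grid and place the first sleeve.

```bash
cat > place.py <<'E'
from knob import *
from scipy.optimize import least_squares
def bright(p):
    g=cv2.cvtColor(p['image'],6); _,bw=cv2.threshold(g,150,255,0)
    return g,cv2.findContours(bw,cv2.RETR_EXTERNAL,cv2.CHAIN_APPROX_NONE)[0]
def sleeves(p):
    o=[]
    for c in bright(p)[1]:
        if cv2.contourArea(c)<250: continue
        w=onz(p,c[:,0].astype(float),.012)[:,:2].astype(np.float32); (x,y),_=cv2.fitEllipse(w)[:2]
        r=cv2.minEnclosingCircle(w)[1]
        if .3<x<.515 and -.3<y<.3 and .0305<r<.06 and np.hypot(x-.4394,y-.2103)>.015: o.append([x,y,r])
    return np.array(o)
def pockets(p):
    g=p['image'].min(2).astype(float); th=np.radians(1.63); Rm=np.array([[np.cos(th),-np.sin(th)],[np.sin(th),np.cos(th)]])
    v,u=np.mgrid[185:250,205:360]; uv=np.c_[u.ravel(),v.ravel()].astype(float); w=onz(p,uv,.025)[:,:2]
    l=(w-[.5863,.0054])@Rm; k=np.array([-127.5,-42.5,42.5,127.5])/1e3
    d=np.min(np.hypot(l[:,:1],l[:,1:]-k),axis=1) if 0 else np.hypot(l[:,0],np.abs(l[:,1:]-k).min(1))
    G=g[185:250,205:360].ravel(); s=(np.abs(d-.034)<.005)&(l[:,0]<.03)
    bg=np.median(G[s]); wt=np.clip(bg-G,0,60)*s
    q=w[wt>3]; ww=wt[wt>3]
    def res(t):
        c,s_=np.cos(t[2]),np.sin(t[2]); L=(q-t[:2])@np.array([[c,-s_],[s_,c]])
        return (np.hypot(L[:,0],np.abs(L[:,1:]-k).min(1))-t[3])*np.sqrt(ww)*1e3
    r=least_squares(res,[.5863,.0054,th,.034],loss='soft_l1'); return r.x,len(q)
E
python3 - <<'E'
from place import *
p=shot('top'); print(sleeves(p)); print(pockets(p))
E
```

```text
[[ 0.4243 -0.1964  0.0345]
 [ 0.4248 -0.1012  0.033 ]
 [ 0.4365 -0.001   0.0329]
 [ 0.4576  0.112   0.033 ]]
(array([0.5855, 0.0054, 0.027 , 0.0341]), 279)
```

```bash
cat >> place.py <<'E'
C=np.array([.5857,.0054]); TH=.0275
POCK=[C+k*np.array([-np.sin(TH),np.cos(TH)]) for k in(.1275,.0425,-.0425,-.1275)]
YW=-88.5
def pick(s):
    env.gripper_to(1.0)
    env.goto([*s,.17],[180,0,YW]); env.move_straight([*s,.031],rate=.15)
    env.gripper_to(.3,40); o=st(); print('grip',round(o['opening'],3),o['force'].round(1))
    env.move_straight([*s,.14]); return st()['opening']
def put(t):
    env.move_straight([*t,.14],rate=.25); env.dwell(.2)
    o=st(); print('over',o['opening'].round(3),o['force'].round(1),o['position'].round(4))
    if o['opening']<.45: return 'lost'
    env.move_straight([*t,.060],rate=.15)
    offs=[(0,0)]+[(r*np.cos(a),r*np.sin(a)) for r in(.0015,.003) for a in np.arange(0,6.28,np.pi/4)]
    for dx,dy in offs:
        env.move_straight([t[0]+dx,t[1]+dy,.060],rate=.05)
        h=env.move_straight([t[0]+dx,t[1]+dy,.043],rate=.03,force_limit=12); o=st()
        print('down',h,o['position'].round(4),o['force'].round(1),round(o['opening'],3))
        if o['position'][2]<.0475: break
    else: return 'nofit'
    env.gripper_to(.85); env.move_straight([o['position'][0],o['position'][1],.15],rate=.2)
    return 'ok'
def home(): env.goto([.38,.30,.30],[180,0,YW])
E
python3 - <<'E'
from place import *
s=np.array([.4574,.1122]); pick(s); r=put(POCK[0]); print(r,st()['clock'])
if r=='ok':
    home(); p=shot('top','pl1.png'); print(sleeves(p),st()['clock'])
    cv2.imwrite('pics/pl1c.png',cv2.resize(p['image'][185:295,200:370],None,fx=4,fy=4,interpolation=cv2.INTER_CUBIC))
E
```

```text
grip 0.494 [2.3 0.1 0.9]Traceback (most recent call last):
  File "<stdin>", line 2, in <module>
  File "place.py", line 36, in put
    o=st(); print('over',o['opening'].round(3),o['force'].round(1),o['position'].round(4))
                         ^^^^^^^^^^^^^^^^^^
AttributeError: 'float' object has no attribute 'round'
```

```bash
sed -i "s/o\['opening'\].round(3)/round(o['opening'],3)/" place.py
python3 - <<'E'
from place import *
r=put(POCK[0]); print(r,st()['clock'])
if r=='ok':
    home(); p=shot('top','pl1.png'); print(sleeves(p),st()['clock'])
    cv2.imwrite('pics/pl1c.png',cv2.resize(p['image'][185:295,200:370],None,fx=4,fy=4,interpolation=cv2.INTER_CUBIC))
E
```

```text
over 0.499 [ 1.1  0.2 -4.2] [0.5821 0.1329 0.1401]
down True [0.5819 0.1326 0.0441] [-0.8  1.3  3.7] 0.497
ok 44.4417
[[ 0.4242 -0.1963  0.0345]
 [ 0.4249 -0.1012  0.0332]
 [ 0.4365 -0.0007  0.0331]] 45.65
```

View pics/pl1c.png

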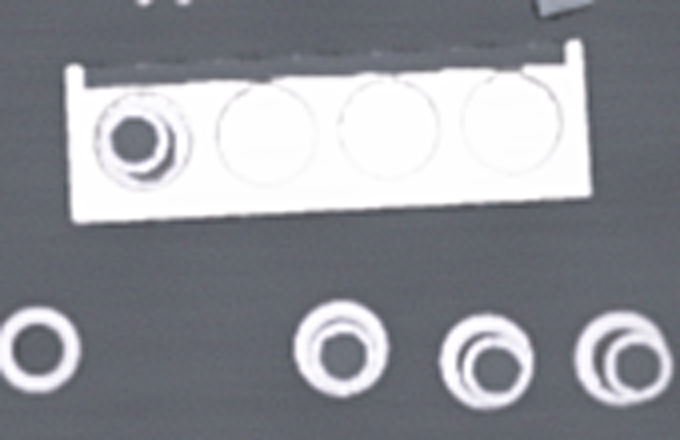

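The first sleeve sits in the left pocket and nothing else moved. I'll do the rest, re-measuring before each pick.

Run:
```python
from place import *
for i in(1,2,3):
    L=sleeves(shot('top')); print(L)
    if len(L)!=4-i: print('count?'); break
    s=L[np.argmax(L[:,1])][:2]
    pick(s); r=put(POCK[i]); print(i,r,st()['clock'])
    if r!='ok': break
    home()
env.dwell(.2); p=shot('top')
q=shot('side')
f=lambda im:cv2.resize(im,(680,290),interpolation=cv2.INTER_CUBIC)
cv2.imwrite('pics/all.png',np.vstack([f(p['image'][185:295,200:370]),f(q['image'][190:310,230:400])])); print(sleeves(p))
```

```text
[[ 0.4241 -0.1962  0.0347]
 [ 0.4247 -0.1012  0.0331]
 [ 0.4365 -0.0007  0.0331]]
grip 0.496 [ 2.2 -1.  -0.5]
over 0.492 [ 0.2 -0.  -5.1] [0.5836 0.0475 0.1401]
down True [0.5844 0.0477 0.0442] [-0.7  0.1  4.8] 0.496
1 ok 54.25
[[ 0.4025 -0.2091  0.0352]
 [ 0.4249 -0.1013  0.0331]]
grip 0.495 [ 1.8 -0.4 -0.9]
over 0.494 [ 0.1  0.3 -3.9] [ 0.5858 -0.0376  0.1403]
down True [ 0.587  -0.0371  0.0442] [-0.2 -0.3  4.7] 0.492
2 ok 64.575
[[ 0.4025 -0.2091  0.0352]]
grip 0.49 [ 3.   0.2 -0.4]
over 0.496 [-0.1  0.1 -5. ] [ 0.5882 -0.1226  0.1403]
down True [ 0.5897 -0.1223  0.0443] [0.  1.5 4.4] 0.497
3 ok 75.5917
[]
```

View pics/all.png

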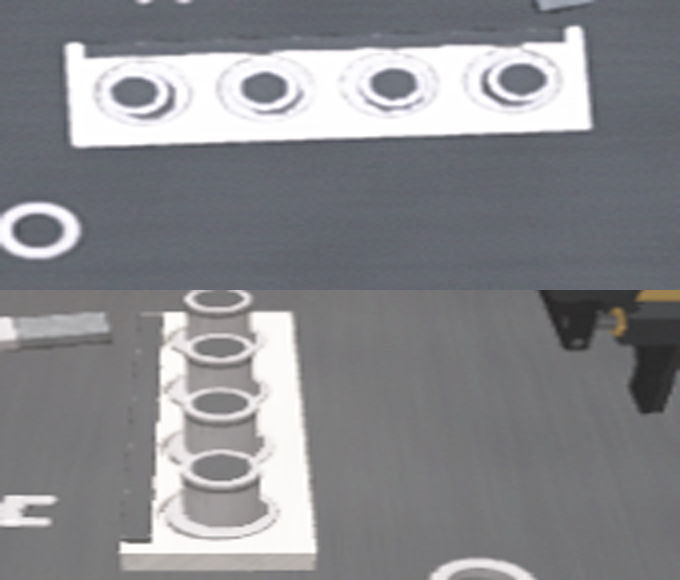

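All four are seated flush, including the one that had been knocked aside. Now the lever goes to the far notch.

Run:
```python
from lever import *
throw(1,YAW)
env.goto([.35,.10,.35],[180,0,-88]); env.dwell(.2)
p=shot('top'); q=shot('side')
z=lambda i,x,y,w,h:cv2.resize(i['image'][y:y+h,x:x+w],(390,300),interpolation=cv2.INTER_CUBIC)
cv2.imwrite('pics/cl.png',np.vstack([np.hstack([z(p,115,240,65,50),z(p,200,185,170,105)]),np.hstack([z(p,395,225,65,50),z(q,230,190,170,120)])]))
for s in(-10,-190,160):print(env.inverse_kinematics([.478,-.381,.106],[180,0,s]))
print(st()['clock'])
```

```text
[ 0.7219  0.5293 -0.5553] [0.3476 0.3533 0.1439]
hit False [0.4561 0.3789 0.1431] [-0.1854  0.6569  0.0389]
[-23.4027  25.2464  -8.9032   0.     -55.8504 103.4027]
[-23.4027  25.2464  -8.9032  -0.     -55.8504 -76.5973]
[-23.4027  25.2464  -8.9032  -0.     -55.8504 -86.5973]
87.025
```

View pics/cl.png

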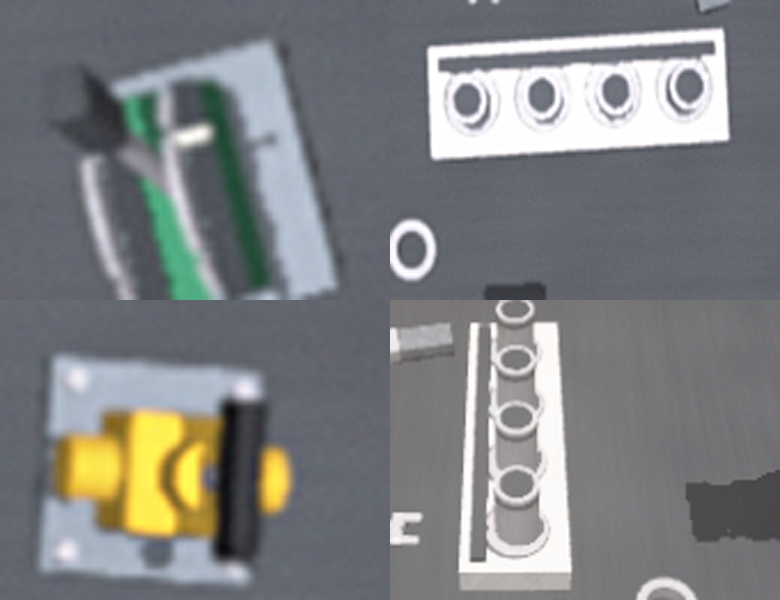

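The lever is far and the bar sits over the flanges. Now I'll open the valve.

Run:
```python
from knob import *
env.goto([.40,-.30,.30],[180,0,-189]); env.goto([.478,-.381,.22],[180,0,-189]); print(st()['joint_positions'][5])
env.gripper_to(.6); env.move_straight([.478,-.381,.105]); env.gripper_to(0,40); s=st(); print(s['opening'],s['force'],s['wrist_torque'])
a=turn(.478,-.381,-189,.105,+1,195); print(a,st()['clock'])
```

```text
-75.60568120067457
0.1564032216688468 [ 0.2987 -1.8971  0.1901] [-0.6424  0.0216  0.3983]
15 -0.282 [ 1.2 -5.2 -1.9] 0.152 -61.0
30 -0.299 [-1.1 -6.3 -3.1] 0.157 -46.0
45 -0.307 [-0.4 -8.  -3.2] 0.154 -31.0
60 -0.333 [ 0.9 -9.  -5.4] 0.148 -16.0
75 -0.321 [  1.9 -10.5  -5.6] 0.15 -1.0
90 -0.274 [  2.4 -10.   -5.8] 0.146 14.0
105 -0.328 [  4.  -10.5  -6. ] 0.149 29.0
120 -0.318 [ 4.8 -9.2 -6.1] 0.153 44.0
135 -0.267 [ 3.8 -7.9 -6.8] 0.156 59.0
150 -0.323 [ 5.1 -8.9 -6.4] 0.152 74.0
165 -0.264 [ 6.  -6.5 -5.3] 0.155 89.0
180 -1.275 [ 6.1 -7.  -7.9] 0.155 104.0
180 96.7833
```

Run:
```python
from knob import *
x,y,z=st()['position']
env.gripper_to(.6); env.move_straight([x,y,.27]); env.goto([.35,.10,.35],[180,0,-88]); env.dwell(.3)
p=shot('top'); q=shot('side')
P,ms=masks('knob_grip',[.479,-.381,.145]); c=[np.argwhere(m)[:,::-1].mean(0) for m in ms]
if len(ms)>1: t=tri(P,c); print(t,knob(P,ms,[*t,-.3]))
f=lambda i,x,y,w,h:cv2.resize(i['image'][y:y+h,x:x+w],(390,300),interpolation=cv2.INTER_CUBIC)
cv2.imwrite('pics/fin.png',np.vstack([np.hstack([f(p,115,240,65,50),f(p,200,185,170,105)]),np.hstack([f(p,395,225,65,50),f(q,295,115,65,50)])]))
print(st()['clock'],st()['force'])
```

```text
[ 0.4792 -0.3807  0.1448] (array([ 0.479 , -0.3801,  0.1455, -0.2255]), np.float64(-1.67248113476299))
101.5417 [0.8303 0.6621 0.3299]
```

View pics/fin.png

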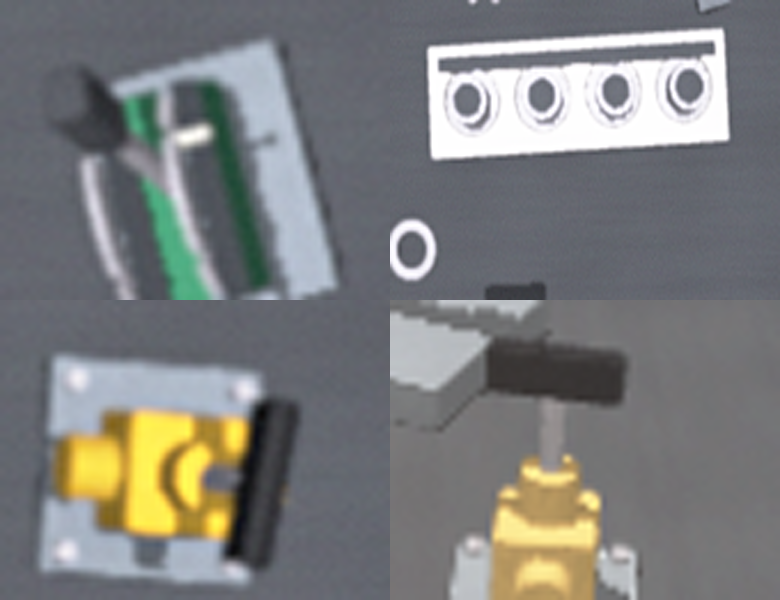

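The knob stands at 145 mm, so the valve is fully open. The lever is in the far notch, the sleeves are clamped and the robot is clear.

```bash
python3 -c "
from workcell import env
print(env.close_job())"
```

```text
the job is handed in; nothing more can be done
None
```

I handed the job in at about 102 s of the 210 s: the air was shut off, all four sleeves were placed and clamped with the lever in the far notch, and the valve was then opened fully; no verdict was returned.

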